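Roll the gearbox shaft under the dial gauge

ROBOT

A 6-joint arm with a two-finger parallel gripper is mounted at the origin on the work surface. World frame = base frame: x ahead of the robot, y to its left, z up, the work surface at z = 0. Lengths are in mm, angles in rad, forces in N, time in s.
With the tool pointing down it reaches from about 275 to 825 mm from the base axis. Payload 4.9 kg.
Tool frame: the origin (TCP) lies between the finger pads; the fingertips stand 8 mm ahead of it and the grasp point (between the pads) lies 11 mm behind it; z points along the fingers, y is the direction in which the jaws open and shut (so a half turn about z gives the same grasp; the last joint's range is limited). The gripper opens to 85 mm and grips with 20 to 120 N. Pads are 22 mm wide; open, the fingers measure 114 mm over their backs; the gripper's body (76 mm by 85 mm) begins 54 mm behind the grasp point. The pads swing forward as they close: fully open they stand 13 mm farther back than shut.
Start: joints at [-1.455, 0.326, -0.193, 1.052, 0, 1.437], TCP at [135.977, -532.944, 239.281] pointing down, gripper open.
Joint ranges: [-2.65, 2.65], [-0.97, 1.79], [-1.3, 1.35], [-1.93, 2.1], [-1.47, 1.37], [-3.14, 3.14]. Speed limits (rad/s): [2.57, 2.57, 3.14, 3.14, 3.14, 3.14].

INTERFACE

Orientations are given as [roll, pitch, yaw] about the fixed x, y, z axes, in that order (R = Rz(yaw) Ry(pitch) Rx(roll)).
In Python, from cell import robot, imaging gives the robot as it stands.
- The arm moves only by the tool apply_moves, never from a script. Its argument "moves" is text: rows parted by semicolons, each of 6 numbers parted by spaces: the shift along the tool's x, y, z in units of 1000 mm (1.0 is 1000 mm), then the turn, a rotation vector about the tool's x, y, z in units of 2 rad (1.0 is 2 rad). In form: tx ty tz wx wy wz; .... A call has 1 to 10 rows; each row is the pose to reach, as a shift and turn from the pose commanded when the call began, along the tool's axes at that moment; what a row does not reach only later rows make up. A row lasts 1/12 s, in which the tool goes at most 41.7 mm and 7.16 degrees, less where a joint would pass 70% of its speed; a pose out of reach is approached as far as the arm can. A call with a number of a shift or a turn outside -1 to 1 is refused whole. A call with a gripper value outside its range is refused whole. "grip" is the opening, from 0 (shut) to 1 (fully open), set as the call begins (left out, the last holds). The fingers move at their own pace and stop on an object; the grip force is fixed at half the most. Time passes only in rows, so rows that repeat a pose let the fingers close. It gives the time, the measured TCP pose, the force and the opening at its end, in the units of the state.
- robot.sense(): the state, without advancing time (a new reading comes with each control period).
- imaging.camera(name): name is "side" or "top"; returns a dict with "img" (384x512x3 uint8, blue, green, red), "fx", "fy", "cx", "cy" (pixels), "origin" and "rotation" of the camera in the world. Camera axes: x right, y down, z forward; pixel columns grow to the right and rows downward; lengths in mm; the calibration is good to about 2 mm. A picture is of the moment at which its call begins. There is no depth.
- robot.close_job(): hands the job in, once; it reports no verdict.
The state is a dict: "time_s": time; "qpos": joint angles; "qvel": joint speeds; "joint_torque": joint torques, N m; "position": TCP position; "ee_rot": TCP orientation; "wrist_force": force on the tool from outside, world axes, zero at the start; "ft_torque": the same for the moment, N m; "opening": finger opening in mm.
Only numpy, scipy, OpenCV 4.12 (cv2) and the standard library are available. Lean on these libraries where they do the work, as an engineer would, in place of code of your own. Each camera call takes 0.05 s, during which the arm holds its last target. There are 200 camera calls.

TASK

Set up the gearbox shaft for its run-out check: with a fingertip on top of its bare middle, between the two rings, roll it along the rack, in several strokes if need be, until it lies at rest right under the tip of the dial gauge, square across both rails. Only push it from on top - do not push it from the side, pinch it or lift it - and do not bump the gauge or disturb the other things on the bench.

Things in the scene. Friction and masses are not known exactly. Their poses are not given: they have to be found in the camera images.
- rack: Fixed rolling rack: grey base plate 220 (x) by 460 mm (y) with two level steel rails along its y axis, each 30 mm wide, at x = -75 and +75 mm, tops 30 mm above the bench, and stop blocks 14 mm high at the rail ends (inner faces at y = -214 and +214 mm). Origin: centre of the underside, on the bench; its x axis points away from the robot, turned up to 0.2 rad either way.
- shaft: Loose steel shaft 30 mm thick, 240 mm long, with two rings (64 mm across, 24 wide, centred 75 mm either side of its middle) standing on the rails. Origin at its centre; x = its axis, parallel to the rack's x. Shaft's top 77, rings' 94 mm above the bench. Rolls 60 to 140 mm, either way: a finger on its middle goes 1.47 times as far as it does, so use several strokes. About 0.75 kg; drag soon stops it.
- shaft_end (a point): Point on the shaft's axis 105 mm from its centre, towards the end away from the robot: this is the part that must come under the gauge tip.
- gauge: Dial gauge on a fixed stand beyond the rack's far edge. Origin on the bench on the rack's lengthwise middle line; axes parallel to the rack's. The shaft is in place when centred over this origin. Post at x = +175 mm, 180 mm high, foot 60 by 70 by 30 mm; its arm and 44 mm dial (centre 155 mm above the bench) reach back towards the robot to x = +96 mm.
- gauge_tip (a point): Lowest point of the gauge's downward plunger, at x = +105 mm of the gauge, 83 mm above the bench: the shaft's bare end passes 6 mm below it.
- bearing: Bystander: steel bearing ring lying flat, 84 mm across, 22 mm high. Origin: centre of the underside.
- gear: Bystander: dark steel gear lying flat, about 88 mm across, 30 mm high. Origin: centre of the underside.
- canister: Bystander: squat white tin, 72 mm across, 55 mm high. Origin: centre of the underside.
Things that resemble listed ones, but are neither listed nor needed, are in the scene too. What is shaped like the shaft but brown or turquoise is not meant.

How it is judged:
By the outcome, as a careful person would: the job done as asked, in the order asked, and still so for the second after the job is handed in, with the robot touching nothing.
It also fails if it takes over 48 s, if anything falls off the work surface, if the arm or the gripper's body presses on something with over 40 N, if the wrist force passes 120 N, or if a joint passes its speed limit or range.

## Working session

There is one attempt and no reset: what is moved stays moved. The work goes in short steps, Python scripts to look and compute and a tool call to move; the robot and the scene stay as the last step left them, time stands still between calls to the robot, and variables do not carry over. Pictures are saved under pics/ and viewed, about 8 in all and at most 12, crops included, and the job is handed in when it is done.

Besides the shell and the picture viewer there is one more tool, called after ">>>" as name(argument=value, ...), one argument or row to a line, values as JSON. apply_moves: Moves the arm, as the interface text tells. Its arguments: {"type":"object","properties":{"moves":{"type":"string"},"grip":{"type":"number"}},"required":["moves"]}

```bash
mkdir -p pics
cat > h.py <<'E'
import numpy as np, cv2
from cell import robot, imaging
def snap(n,f):
    c=imaging.camera(n); cv2.imwrite('pics/'+f,c['img']); return c
def ray(c,u,v,z):
    R=np.array(c['rotation']);o=np.array(c['origin'])
    d=R@np.array([(u-c['cx'])/c['fx'],(v-c['cy'])/c['fy'],1]); return o+d*(z-o[2])/d[2]
def proj(c,p):
    R=np.array(c['rotation']);q=R.T@(np.array(p)-np.array(c['origin'])); return c['cx']+c['fx']*q[0]/q[2],c['cy']+c['fy']*q[1]/q[2]
E
python3 - <<'E'
from h import *
for n in('top','side'):
    c=snap(n,n+'0.png'); print(n,c['fx'],c['cx'],c['cy'],c['origin'],c['rotation'])
print(robot.sense())
E
```

```text
top 435.3455322501516 258.1975054176317 190.04675505435415 [ 268.76561241   17.17986689 1346.26410085] [-2.98173158 -0.01855727 -1.56549136]
side 407.6754186582687 257.21537641667976 192.24506800395034 [244.52505906 914.30952417 636.3663124 ] [-2.10256071 -0.02251729 -2.89153433]
{'time_s': 0.1, 'qpos': array([-1.45522031e+00,  3.26870746e-01, -1.93495124e-01,  1.05204030e+00,
       -8.91602619e-06,  1.43660330e+00]), 'qvel': array([ 0.00062356, -0.00228269,  0.00379642, -0.00092683,  0.00071336,
       -0.00091516]), 'joint_torque': array([-9.94482798e-04, -4.44237328e+01,  2.63038659e+01,  7.98164372e-03,
       -2.06902655e-04, -1.25875417e-06]), 'position': array([ 135.8994731 , -532.39729794,  238.57535384]), 'ee_rot': array([-3.13999609e+00, -2.06546552e-04,  2.49768879e-01]), 'wrist_force': array([-0.93146792, -0.70344353, -0.34062113]), 'ft_torque': array([ 0.03558652, -0.00495262, -0.00855154]), 'opening': 85.64942538522368}
```

View pics/top0.png

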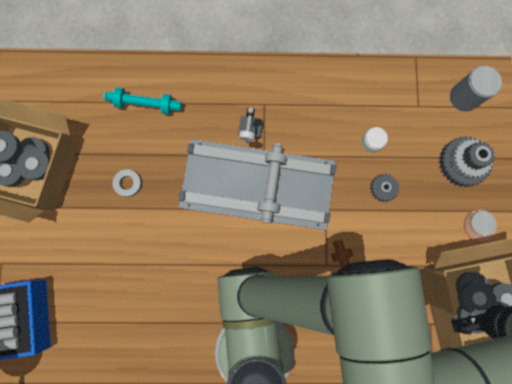

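View pics/side0.png

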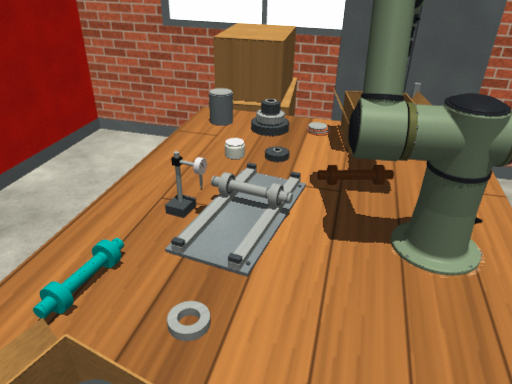

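The grey shaft on the rack is at top (272,183), with the gauge at (250,122). The turquoise shaft (145,102) and the brown one (side view, 350,175) are decoys. I'll confirm this in an enlarged crop.

```bash
cat >> h.py <<'E'
from scipy.spatial.transform import Rotation as Ro
_cam=imaging.camera
def cam(n):
    c=_cam(n); c['rotation']=Ro.from_euler('xyz',c['rotation']).as_matrix() if np.size(c['rotation'])==3 else c['rotation']; return c
def snap(n,f):
    c=cam(n); cv2.imwrite('pics/'+f,c['img']); return c
E
python3 - <<'E'
from h import *
a=cv2.imread('pics/top0.png')[95:235,175:345]; b=cv2.imread('pics/side0.png')[140:275,155:315]
A=cv2.resize(a,None,fx=4.6,fy=4.6,interpolation=cv2.INTER_CUBIC)[:600]
cv2.imwrite('pics/t0c.png',cv2.resize(a,(765,630),interpolation=cv2.INTER_CUBIC)[:600])
cv2.imwrite('pics/s0c.png',cv2.resize(b,(704,594),interpolation=cv2.INTER_CUBIC))
E
```

```text
(no output)
```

View pics/t0c.png

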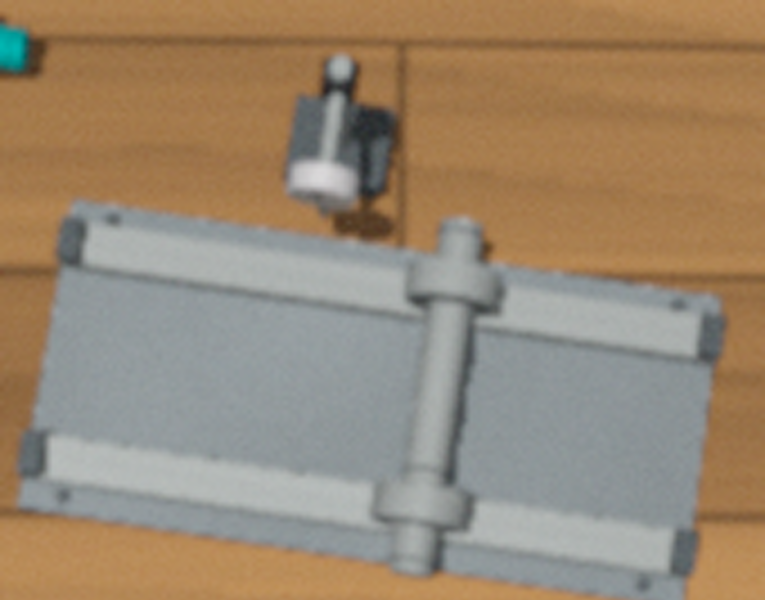

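View pics/s0c.png

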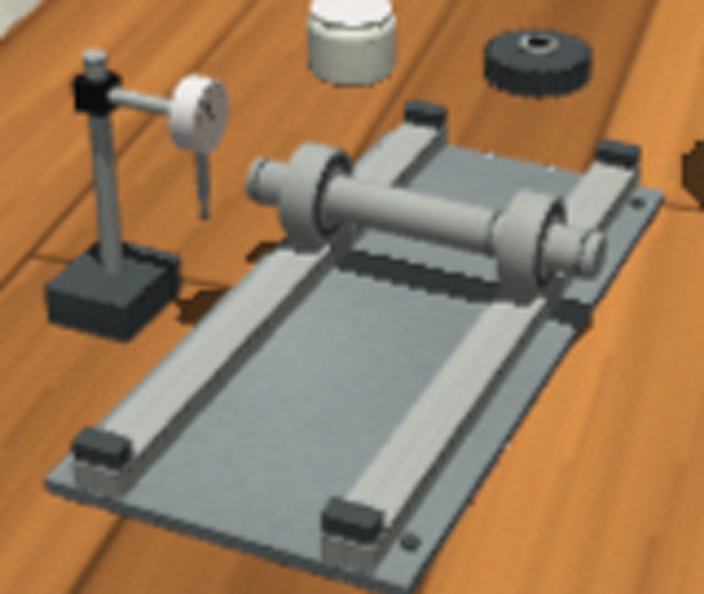

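```bash
cat > m.py <<'E'
from h import *
from scipy.optimize import least_squares
t=cam('top'); s=cam('side')
T=lambda U,V:((U+.5)/4.5-.5+175,(V+.5)/4.5-.5+95)
S=lambda U,V:((U+.5)/4.4-.5+155,(V+.5)/4.4-.5+140)
obs=[((90,214,44),T(87,220)),((60,214,44),T(80,267)),((-60,214,44),T(48,433)),((-90,214,44),T(45,478)),
((90,-214,44),T(705,312)),((60,-214,44),T(697,357)),((-60,-214,44),T(677,530)),((-90,-214,44),T(670,572))]
def w(p,q): c,s_=np.cos(p[2]),np.sin(p[2]); return np.array([p[0]+c*q[0]-s_*q[1],p[1]+s_*q[0]+c*q[1],q[2]])
f=lambda p:np.concatenate([np.subtract(proj(t,w(p,q)),o) for q,o in obs])
r=least_squares(f,[450,0,0]);p=r.x;print('rack',p,np.round(r.fun,1))
def loc(X): c,s_=np.cos(p[2]),np.sin(p[2]); d=X-np.array([p[0],p[1],0]);return np.round([c*d[0]+s_*d[1],-s_*d[0]+c*d[1],X[2]],1)
if __name__=='__main__':
  print('post top: top',loc(ray(t,*T(341,62),180)),'side',loc(ray(s,*S(95,52),180)))
  print('dial: top',loc(ray(t,*T(323,180),155)),'side',loc(ray(s,*S(200,112),155)))
  print('tip side',loc(ray(s,*S(205,218),83)),'top',loc(ray(t,*T(325,212),83)))
  for n,U,V,z in(('farend',461,222,62),('nearend',414,572,62),('ring far',455,283,66),('ring near',422,501,66),('mid',443,390,70)): print(n,loc(ray(t,*T(U,V),z)))
  for n,U,V,z in(('farend',258,182,62),('nearend',596,253,62)): print('side',n,loc(ray(s,*S(U,V),z)))
E
python3 m.py
```

```text
rack [ 5.02480483e+02 -5.66863341e+00 -1.42384873e-01] [-0.3  0.1 -0.4 -1.  -0.1  0.4 -1.2  0.1  0.2  0.2  0.8 -0.3  0.4 -0.1
  0.7  0.4]
post top: top [180.2  51.4 180. ] side [176.4  46.5 180. ]
dial: top [110.8  52.3 155. ] side [106.2  46.8 155. ]
tip side [106.   47.9  83. ] top [110.1  51.4  83. ]
farend [122.9 -39.5  62. ]
nearend [-116.3  -42.2   62. ]
ring far [ 79.5 -41.3  66. ]
ring near [-69.5 -40.6  66. ]
mid [  5.3 -43.6  70. ]
side farend [116.3 -39.5  62. ]
side nearend [-116.1  -46.5   62. ]
```

```bash
cat > g.py <<'E'
from m import *
P=p.copy(); Yaw=p[2]+np.pi/2
def go(lx,ly,z,yaw=Yaw):
    st=robot.sense(); R=Ro.from_euler('xyz',st['ee_rot'])
    X=w(P,(lx,ly,z)); G=Ro.from_euler('xyz',[np.pi,0,yaw])
    d=R.inv().apply(X-st['position'])/1000; rv=(R.inv()*G).as_rotvec()/2
    print('target',np.round(X,1),'move',np.round(d,4),np.round(rv,4))
    print('t',st['time_s'],'tcp loc',loc(st['position']),np.round(st['ee_rot'],3),'F',np.round(st['wrist_force'],1))
E
python3 -c "
from g import *
go(2,-47.5,150)"
```

```text
rack [ 5.02480483e+02 -5.66863341e+00 -1.42384873e-01] [-0.3  0.1 -0.4 -1.  -0.1  0.4 -1.2  0.1  0.2  0.2  0.8 -0.3  0.4 -0.1
  0.7  0.4]
target [497.7 -53.  150. ] move [ 0.4691 -0.3754  0.0893] [-2.000e-04 -2.000e-04 -5.893e-01]
t 0.3 tcp loc [-288.  -573.8  239. ] [-3.141 -0.     0.25 ] F [ 0.2  0.2 -0.6]
```

>>> apply_moves(
  moves="0.469 -0.375 0.02 0 0 -0.589;0.469 -0.375 0.02 0 0 -0.589;0.469 -0.375 0.02 0 0 -0.589;0.469 -0.375 0.02 0 0 -0.589;0.469 -0.375 0.02 0 0 -0.589;0.469 -0.375 0.02 0 0 -0.589;0.469 -0.375 0.02 0 0 -0.589;0.469 -0.375 0.02 0 0 -0.589;0.469 -0.375 0.02 0 0 -0.589;0.469 -0.375 0.02 0 0 -0.589",
  grip=0,
)

```text
time_s: 1.13
position: [387.7, -198.8, 225.6]
ee_rot: [3.141, 0.0, 1.432]
wrist_force: [1.3, -0.4, -0.1]
opening: 0.3
```

```bash
python3 -c "
from g import *
go(2,-47.5,150)"|tail -2
```

```text
target [497.7 -53.  150. ] move [0.1557 0.0885 0.0757] [ 0.0004 -0.0009  0.0049]
t 1.2333 tcp loc [ -85.1 -204.2  225.4] [ 3.141e+00 -2.000e-03  1.438e+00] F [-0.3 -1.3 -0. ]
```

>>> apply_moves(
  moves="0.156 0.088 0.04 0 0 0.003;0.156 0.088 0.04 0 0 0.003;0.156 0.088 0.04 0 0 0.003;0.156 0.088 0.04 0 0 0.003;0.156 0.088 0.04 0 0 0.003;0.156 0.088 0.07 0 0 0.003;0.156 0.088 0.095 0 0 0.003;0.156 0.088 0.095 0 0 0.003;0.156 0.088 0.095 0 0 0.003",
)

```text
time_s: 1.98
position: [494.8, -59.0, 129.6]
ee_rot: [-3.138, -0.0, 1.421]
wrist_force: [-0.0, -1.0, 0.5]
opening: -0.1
```

```bash
python3 -c "
from g import *
go(2,-47.5,95)
c=s; print(proj(c,w(P,(2,-41.5,77)))); 
cv2.imwrite('pics/s1c.png',cv2.resize(c['img'][120:240,180:300],(720,720)[:2],interpolation=cv2.INTER_CUBIC)[:600])
print(proj(t,robot.sense()['position']))"|tail -4
```

```text
target [497.7 -53.   95. ] move [ 0.0067 -0.0001  0.0366] [ 0.0007  0.0001 -0.0039]
t 2.0833 tcp loc [  2.  -54.2 131.6] [3.14  0.    1.421] F [-0.4 -0.  -0. ]
(np.float64(249.76482009826344), np.float64(184.2644076682319))
(np.float64(277.70973169727756), np.float64(179.0642602800399))
```

View pics/s1c.png

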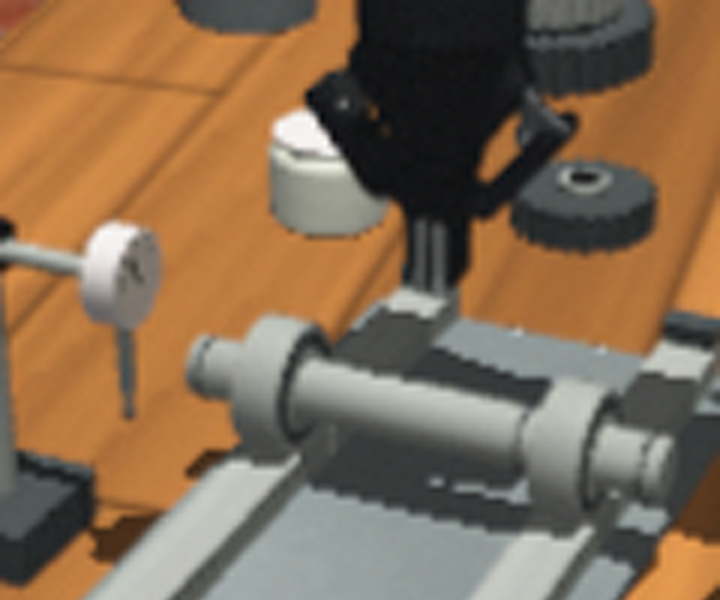

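>>> apply_moves(
  moves="0.007 0 0.036 0 0 -0.003;0.007 0 0.036 0 0 -0.003;0.007 0 0.036 0 0 -0.003;0.007 0 0.036 0 0 -0.003",
)

```text
time_s: 2.42
position: [498.1, -52.4, 96.1]
ee_rot: [3.14, 0.0, 1.427]
wrist_force: [0.2, -0.8, 0.0]
opening: 0.1
```

```bash
python3 -c "
from g import *
go(2,-47.5,85)
c=s; print(proj(c,w(P,(2,-54,123)))); st=robot.sense()
print(proj(c,w(P,(2,-41.5,77))),proj(c,st['position']-[0,0,8]))"|tail -4
```

```text
target [497.7 -53.   85. ] move [-0.0006 -0.0007  0.0113] [ 0.0015  0.0002 -0.0006]
t 2.5167 tcp loc [  2.7 -46.9  96.3] [3.139 0.    1.427] F [ 0.2 -0.9 -0.7]
(np.float64(251.7800625768193), np.float64(167.74921009732515))
(np.float64(249.76482009826344), np.float64(184.2644076682319)) (np.float64(250.3443867472572), np.float64(179.8474851750039))
```

>>> apply_moves(
  moves="-0.001 0 0.006 0 0 0;-0.001 0 0.009 0 0 0;-0.001 0 0.011 0 0 0;-0.001 0 0.012 0 0 0;-0.001 0 0.012 0 0 0",
)

```text
time_s: 2.93
position: [497.6, -53.1, 84.6]
ee_rot: [3.14, 0.001, 1.428]
wrist_force: [-5.4, 0.2, 20.5]
opening: 0.4
```

```bash
python3 -c "
from g import *
go(2,-47.5,85)"|tail -2
```

```text
target [497.7 -53.   85. ] move [ 0.0001  0.0001 -0.0004] [ 0.0009  0.0003 -0.0003]
t 3.0333 tcp loc [  1.9 -47.6  84.6] [3.140e+00 1.000e-03 1.428e+00] F [-5.2  0.7 21. ]
```

>>> apply_moves(
  moves="0.002 0 0 0 0 0;0.006 0 0 0 0 0;0.011 0 0 0 0 0;0.017 0 0 0 0 0;0.023 0 0 0 0 0;0.029 0 0 0 0 0;0.033 0 0 0 0 0;0.036 0 0 0 0 0;0.037 0 0 0 0 0;0.037 0 0 0 0 0",
)

```text
time_s: 3.87
position: [502.9, -16.0, 84.6]
ee_rot: [3.14, 0.0, 1.428]
wrist_force: [-5.1, 1.6, 20.5]
opening: -0.2
```

```bash
python3 -c "
from g import *
go(2,-47.5,85)
cv2.imwrite('pics/s2c.png',cv2.resize(s['img'][120:240,180:300],(720,720)[:2],interpolation=cv2.INTER_CUBIC)[:600])"|tail -2
```

```text
target [497.7 -53.   85. ] move [-0.0373  0.0001 -0.0004] [ 0.001   0.0001 -0.0001]
t 3.9667 tcp loc [  1.9 -10.2  84.6] [3.14  0.    1.428] F [-5.8  1.4 21.1]
```

View pics/s2c.png

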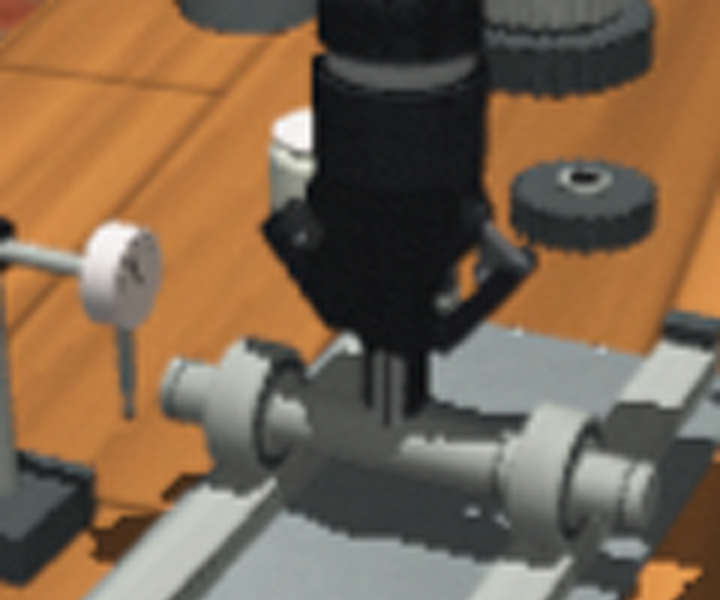

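>>> apply_moves(
  moves="0 0 -0.006 0 0 0;0 0 -0.012 0 0 0;-0.006 0 -0.012 0 0 0;-0.012 0 -0.012 0 0 0;-0.012 0 -0.012 0 0 0;-0.012 0 -0.006 0 0 0;-0.012 0 -0.002 0 0 0;-0.012 0 0 0 0 0;-0.012 0 0 0 0 0",
)

```text
time_s: 4.72
position: [500.8, -28.3, 84.5]
ee_rot: [3.141, 0.001, 1.428]
wrist_force: [-7.8, 0.4, 27.7]
opening: 0.2
```

>>> apply_moves(
  moves="0.002 0 0 0 0 0;0.006 0 0 0 0 0;0.011 0 0 0 0 0;0.017 0 0 0 0 0;0.023 0 0 0 0 0;0.029 0 0 0 0 0;0.033 0 0 0 0 0;0.036 0 0 0 0 0;0.037 0 0 0 0 0;0.037 0 0 0 0 0",
)

```text
time_s: 5.55
position: [506.2, 9.1, 84.5]
ee_rot: [3.14, -0.0, 1.429]
wrist_force: [-7.1, 1.7, 26.8]
opening: -0.1
```

>>> apply_moves(
  moves="0 0 -0.006 0 0 0;0 0 -0.012 0 0 0;-0.006 0 -0.012 0 0 0;-0.012 0 -0.012 0 0 0;-0.012 0 -0.012 0 0 0;-0.012 0 -0.006 0 0 0;-0.012 0 -0.002 0 0 0;-0.012 0 0 0 0 0;-0.012 0 0 0 0 0",
)

```text
time_s: 6.3
position: [504.4, -3.5, 84.4]
ee_rot: [3.141, 0.001, 1.428]
wrist_force: [-8.6, -0.1, 26.5]
opening: -0.2
```

>>> apply_moves(
  moves="0.002 0 0 0 0 0;0.006 0 0 0 0 0;0.011 0 0 0 0 0;0.017 0 0 0 0 0;0.023 0 0 0 0 0;0.029 0 0 0 0 0;0.033 0 0 0 0 0;0.036 0 0 0 0 0;0.037 0 0 0 0 0;0.037 0 0 0 0 0",
)

```text
time_s: 7.13
position: [509.7, 33.9, 84.5]
ee_rot: [3.14, -0.0, 1.429]
wrist_force: [-8.2, 1.8, 27.0]
opening: -0.0
```

>>> apply_moves(
  moves="0 0 -0.006 0 0 0;0 0 -0.012 0 0 0;-0.006 0 -0.012 0 0 0;-0.012 0 -0.012 0 0 0;-0.012 0 -0.012 0 0 0",
)

```text
time_s: 7.55
position: [507.2, 20.4, 93.7]
ee_rot: [-3.141, 0.001, 1.427]
wrist_force: [-0.7, -0.3, -0.7]
opening: 0.0
```

```bash
python3 -c "
from g import *
go(2,28,97)
cv2.imwrite('pics/s3c.png',cv2.resize(s['img'][130:250,155:295],(770,660),interpolation=cv2.INTER_CUBIC)[:600])
for y in (28,34,40): print(y,'far',proj(s,w(P,(120,y,62))),'near',proj(s,w(P,(-120,y,62))))
"|tail -5
```

```text
target [508.4  21.8  97. ] move [ 0.0009  0.001  -0.0032] [-0.0005 -0.     -0.0008]
t 7.65 tcp loc [ 1.  27.1 93.8] [-3.14  -0.     1.427] F [ 0.1 -0.4 -1.2]
28 far (np.float64(200.66566750257334), np.float64(191.39599139005307)) near (np.float64(282.34653561863416), np.float64(211.0098424050886))
34 far (np.float64(199.59308747873112), np.float64(192.39464832066943)) near (np.float64(281.56984756537145), np.float64(212.17128678083265))
40 far (np.float64(198.51130906492256), np.float64(193.40186968068622)) near (np.float64(280.78601002685133), np.float64(213.34342235931476))
```

View pics/s3c.png

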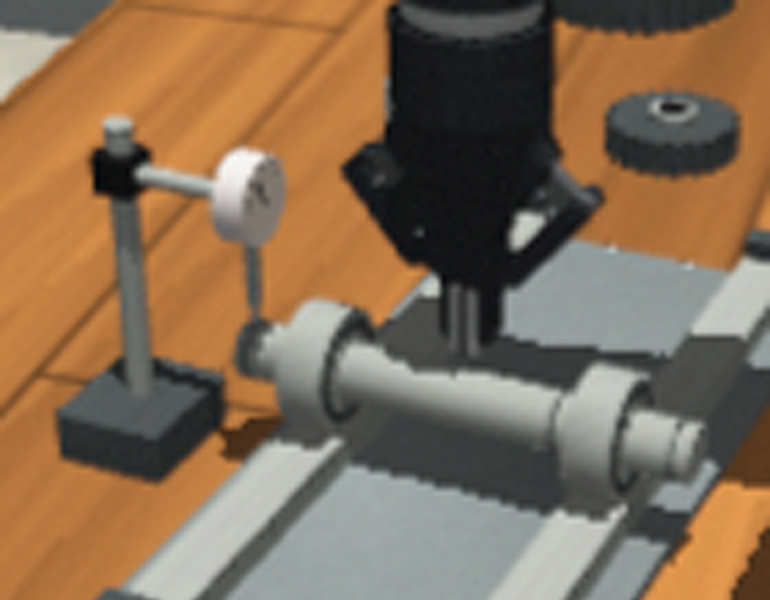

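The shaft is now at about y=+34 in the rack frame (far end at pixel (200,193)), square, with the gauge at roughly y=48. Next is a 13 mm stroke, so the finger moves 19 mm.

>>> apply_moves(
  moves="0.003 0.001 0 0 0 0;0.003 0.001 0.006 0 0 0;0.003 0.001 0.01 0 0 0;0.003 0.001 0.012 0 0 0;0.003 0.001 0.012 0 0 0",
)

```text
time_s: 8.07
position: [509.7, 24.7, 84.6]
ee_rot: [3.14, -0.0, 1.429]
wrist_force: [-6.6, 0.9, 25.3]
opening: 0.3
```

>>> apply_moves(
  moves="0.001 0 0 0 0 0;0.004 0 0 0 0 0;0.008 0 0 0 0 0;0.012 0 0 0 0 0;0.015 0 0 0 0 0;0.0175 0 0 0 0 0;0.019 0 0 0 0 0;0.019 0 0 0 0 0",
)

```text
time_s: 8.73
position: [512.4, 43.8, 84.6]
ee_rot: [3.14, -0.001, 1.429]
wrist_force: [-6.4, 0.6, 23.9]
opening: 0.3
```

>>> apply_moves(
  moves="0 0 -0.006 0 0 0;0 0 -0.015 0 0 0;0 0 -0.05 0 0 0;0 0 -0.09 0 0 0;0 0 -0.13 0 0 0;-0.04 0.04 -0.13 0 0 0;-0.08 0.08 -0.13 0 0 0;-0.11 0.11 -0.13 0 0 0;-0.14 0.14 -0.13 0 0 0;-0.14 0.14 -0.13 0 0 0",
)

```text
time_s: 9.57
position: [632.0, -118.2, 212.2]
ee_rot: [3.141, 0.001, 1.427]
wrist_force: [0.3, 0.1, -0.2]
opening: -0.2
```

```bash
python3 -c "
from g import *
go(2,48,97)
A=cv2.resize(t['img'][100:230,215:315],(500,650),interpolation=cv2.INTER_CUBIC)[:600]
cv2.imwrite('pics/t4c.png',A)
cv2.imwrite('pics/s4c.png',cv2.resize(s['img'][140:240,155:285],(780,600),interpolation=cv2.INTER_CUBIC))
"|tail -2
```

```text
target [511.3  41.6  97. ] move [ 0.1419 -0.144   0.1139] [ 0.0006  0.0006 -0.0027]
t 9.6667 tcp loc [145.2 -94.5 211.3] [3.140e+00 1.000e-03 1.423e+00] F [-0.3 -0.7 -1. ]
```

View pics/t4c.png

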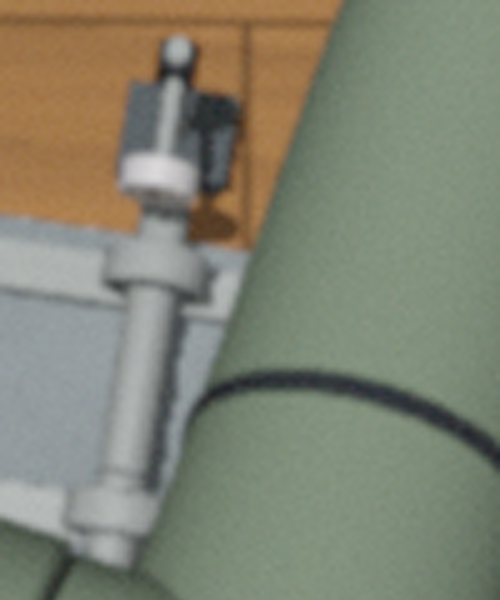

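View pics/s4c.png

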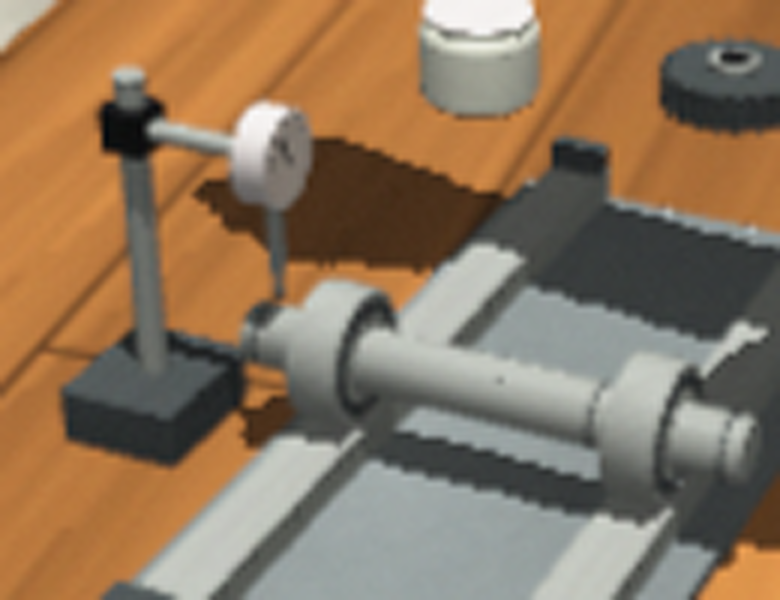

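```bash
cat > k.py <<'E'
from g import *
def A(U,V):return (U+.5)/5-.5+215,(V+.5)/5-.5+100
def B(U,V):return (U+.5)/6-.5+155,(V+.5)/6-.5+140
for n,q,z in(('post',A(180,47),180),('dial',A(158,177),155),('ringF',A(157,264),66),('ringN',A(112,512),66),('mid',A(140,390),70)): print('top',n,loc(ray(t,*q,z)))
for n,q,z in(('post',B(129,72),180),('dial',B(271,156),155),('tip',B(279,298),83),('nearend',B(742,448),62)): print('side',n,loc(ray(s,*q,z)))
# side: predicted outlines for candidate y
for y in(46,48,50):
  print(y,[tuple(np.round([(u-155+.5)*6-.5,(v-140+.5)*6-.5],0)) for u,v in (proj(s,w(P,q)) for q in((-120,y,62),(-63,y,94),(87,y,94),(63,y,94),(0,y,77),(105,y,83),(-120,y,77),(120,y,77)))])
E
python3 k.py|tail -12
```

```text
top post [178.6  50.5 180. ]
top dial [109.6  52.6 155. ]
top ringF [81.5 49.7 66. ]
top ringN [-71.8  53.2  66. ]
top mid [ 2.7 47.8 70. ]
side post [176.2  47.4 180. ]
side dial [105.5  49.8 155. ]
side tip [106.1  48.5  83. ]
side nearend [-115.5   46.6   62. ]
46 [(np.float64(752.0), np.float64(450.0)), (np.float64(630.0), np.float64(356.0)), (np.float64(318.0), np.float64(283.0)), (np.float64(366.0), np.float64(294.0)), (np.float64(496.0), np.float64(358.0)), (np.float64(284.0), np.float64(296.0)), (np.float64(754.0), np.float64(420.0)), (np.float64(255.0), np.float64(301.0))]
48 [(np.float64(751.0), np.float64(452.0)), (np.float64(628.0), np.float64(358.0)), (np.float64(316.0), np.float64(285.0)), (np.float64(364.0), np.float64(296.0)), (np.float64(494.0), np.float64(360.0)), (np.float64(282.0), np.float64(298.0)), (np.float64(753.0), np.float64(422.0)), (np.float64(253.0), np.float64(303.0))]
50 [(np.float64(749.0), np.float64(454.0)), (np.float64(627.0), np.float64(361.0)), (np.float64(314.0), np.float64(287.0)), (np.float64(362.0), np.float64(298.0)), (np.float64(492.0), np.float64(362.0)), (np.float64(279.0), np.float64(300.0)), (np.float64(751.0), np.float64(425.0)), (np.float64(251.0), np.float64(305.0))]
```

>>> apply_moves(
  moves="-0.04 -0.02 0 0 0 0;-0.08 -0.04 0 0 0 0;-0.12 -0.06 0 0 0 0;-0.16 -0.08 0 0 0 0;-0.2 -0.1 0 0 0 0;-0.24 -0.12 0 0 0 0;-0.27 -0.14 0 0 0 0;-0.27 -0.14 0 0 0 0",
)

```text
time_s: 10.43
position: [450.1, -364.9, 212.6]
ee_rot: [-3.14, 0.001, 1.424]
wrist_force: [0.8, -0.6, -0.5]
opening: 0.3
```

```bash
python3 -c "
from g import *
g=np.mean([cam('top')['img'].astype(float) for _ in range(6)],0); np.save('g.npy',g)
gr=g.mean(2)
for v in [108,111,114,118,121,124,127,132,135,138,142]+list(range(150,196,9))+[202,207]:
  print(v,' '.join('%d'%x for x in gr[v,232:264]))
A=cv2.resize(g[100:225,215:315].astype(np.uint8),(480,600),interpolation=cv2.INTER_CUBIC)
cv2.imwrite('pics/t5.png',A)
"|tail -19
```

```text
108 114 114 115 114 115 115 115 114 115 115 115 114 115 113 104 94 122 156 168 165 146 109 104 115 119 117 118 118 118 117 113 100
111 115 115 115 115 115 114 115 114 115 114 115 113 113 108 93 84 121 152 160 154 131 77 71 102 113 114 113 114 112 113 108 96
114 119 119 119 119 119 121 118 119 118 118 119 119 116 105 75 46 48 61 60 48 43 58 92 115 119 120 118 118 118 118 112 98
118 119 119 119 117 118 118 117 115 112 103 99 100 98 100 100 124 156 167 152 111 76 82 86 79 82 88 92 96 103 110 108 98
121 123 123 124 122 122 122 122 115 101 97 100 101 98 99 105 135 164 165 137 94 80 76 56 47 48 50 48 50 49 58 69 72
124 120 120 121 121 121 121 117 113 103 100 98 99 98 100 119 150 166 153 114 82 67 49 49 47 47 48 46 51 54 50 54 62
127 121 121 121 122 119 119 114 103 97 99 99 97 97 105 135 164 166 140 99 85 88 91 81 56 51 72 91 97 91 75 61 68
132 116 115 115 117 114 110 108 136 169 187 197 202 207 211 213 211 203 191 178 160 137 115 90 58 50 72 95 92 82 77 89 93
135 120 118 119 119 119 114 121 150 178 191 199 204 209 213 214 210 205 200 193 185 171 150 114 71 69 90 95 87 72 89 105 97
138 121 
[... 556 characters left out ...]
 106 82 86 118 149 156 156 155 155 154 154 154 155 155 154 153
177 156 155 155 153 148 140 149 162 171 175 174 166 155 139 118 89 76 83 118 148 154 154 154 153 153 152 153 151 151 151 151 151
186 154 154 152 145 141 155 167 173 177 171 159 147 131 104 79 82 116 146 151 150 151 151 149 150 150 148 150 148 149 149 149 149
195 148 144 138 146 156 165 166 162 148 136 124 102 81 74 81 112 144 150 149 148 147 149 148 148 149 148 146 147 148 147 146 147
202 166 169 173 175 178 181 180 177 171 167 162 157 150 144 134 120 102 99 138 170 173 171 171 171 170 168 164 157 152 144 143 144
207 138 145 157 163 164 164 156 135 123 111 101 96 100 104 101 96 95 108 137 159 151 123 94 66 44 36 33 34 38 45 53 70
```

View pics/t5.png

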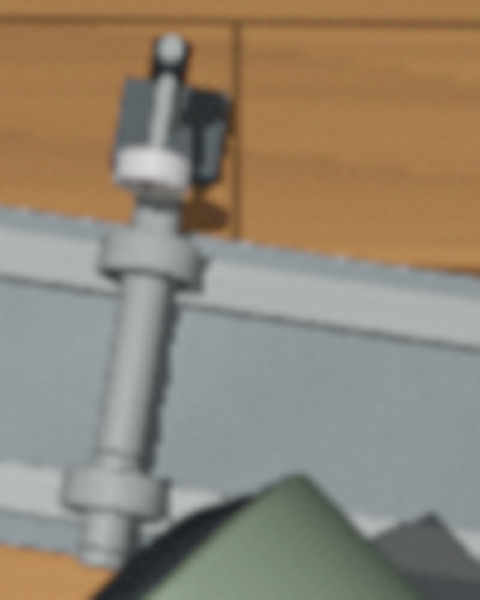

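```bash
cat > q.py <<'E'
from g import *
for u,v,z in((250.4,108,180),(248.9,118,155),(248.5,121,155),(248,124,155),(247.6,127,155),(247,133,155)):print('G',loc(ray(t,u,v,z)))
for i,v in((7.6,159),(6.8,168),(5.,177),(3.7,186),(2,195)):print('S',loc(ray(t,232+i+5.1,v,62)))
g=np.mean([cam('side')['img'].astype(float) for _ in range(6)],0).mean(2)
print('side: tip rows/cols 195..210')
for v in range(178,206):print(v,' '.join('%d'%x for x in g[v,192:212]))
print('side columns over shaft mid, cols 225..250, rows 190..220')
for u in (222,228,234,240,246,252):print(u,' '.join('%d'%x for x in g[190:222,u]), [round(proj(s,w(P,(x,48,77)))[1],2) for x in ()])
E
python3 q.py|tail -46
```

```text
G [160.2  52.6 155. ]
G [151.3  52.4 155. ]
G [142.3  52.5 155. ]
G [133.4  52.2 155. ]
G [115.7  51.3 155. ]
S [61.6 50.7 62. ]
S [33.8 48.8 62. ]
S [ 5.7 50.  62. ]
S [-21.9  49.6  62. ]
S [-49.6  50.4  62. ]
side: tip rows/cols 195..210
178 115 115 113 113 116 120 119 103 79 82 100 126 127 128 128 127 125 125 124 124
179 115 114 114 116 119 123 121 104 79 81 99 127 127 128 127 125 124 124 125 122
180 114 113 115 118 123 125 121 104 80 81 99 128 128 127 126 124 125 124 123 119
181 114 115 118 122 125 126 123 106 79 78 95 128 128 125 124 124 124 124 120 117
182 115 118 122 124 125 127 127 116 79 78 96 128 127 125 125 124 124 121 117 118
183 118 121 124 125 127 127 127 115 79 79 95 127 126 125 124 124 123 118 117 118
184 121 124 125 126 127 125 125 117 82 80 97 126 124 123 122 121 118 117 119 120
185 124 125 127 127 126 125 126 120 94 83 102 125 123 119 115 114 116 119 123 123
186 124 125 126 127 125 126 126 124 107 87 107 124 120 116 113 118 132 146 149 145
187 125 126 126 126 125 127 128 124 105 86 105 121 116 114 118 140 173 190 186 184
188 126 127 126 125 126 127 128 122 99 76 96
[... 1466 characters left out ...]
119 99 82 74 80 88 109 145 144 63 63 62 62 62 62 99 166 166 165 []
228 192 190 192 192 193 192 188 182 193 193 186 175 164 151 130 109 90 82 114 162 161 161 145 61 61 61 62 61 61 98 162 163 []
234 182 158 99 84 84 87 104 136 161 189 194 191 182 169 158 143 122 102 82 92 141 158 158 159 141 60 60 60 60 60 60 95 []
240 128 153 153 152 153 153 152 152 152 164 192 193 193 187 175 165 150 132 111 91 80 111 158 157 157 144 88 59 59 59 59 58 []
246 153 153 153 152 153 152 152 151 150 150 153 164 189 193 190 181 168 157 140 122 102 82 90 136 154 152 151 136 57 57 57 58 []
252 154 154 152 153 153 153 152 152 152 150 150 151 159 180 191 192 185 165 147 133 115 90 74 66 100 150 150 150 151 133 57 55 []
```

```bash
cat > r.py <<'E'
from g import *
a=np.linspace(0,2*np.pi,400)
def sil(ys,u,bias=0):
    x=np.linspace(-60,110,200); X,Aa=np.meshgrid(x,a)
    pts=np.stack([X,ys+15*np.cos(Aa),62+15*np.sin(Aa)],-1).reshape(-1,3)
    c,s_=np.cos(P[2]),np.sin(P[2]); W=np.c_[P[0]+c*pts[:,0]-s_*pts[:,1],P[1]+s_*pts[:,0]+c*pts[:,1],pts[:,2]]
    q=(W-s['origin'])@s['rotation']; U=s['cx']+s['fx']*q[:,0]/q[:,2];V=s['cy']+s['fy']*q[:,1]/q[:,2]
    m=abs(U-u)<.5; return (V[m]-.237*(U[m]-u)).min()
for ys in(44,46,48,50,52): print(ys,[round(sil(ys,u),2) for u in(204,240,246,252)],'tip',np.round(proj(s,w(P,(105,ys,83))),2),np.round(proj(s,w(P,(108,ys,83))),2))
for u,v,z in((250.4,108,180),):print('G',loc(ray(t,u,v,z)))
E
python3 r.py|tail -6
```

```text
44 [np.float64(189.93), np.float64(198.5), np.float64(199.93), np.float64(201.36)] tip [202.25 188.58] [201.28 188.35]
46 [np.float64(190.35), np.float64(198.94), np.float64(200.37), np.float64(201.8)] tip [201.89 188.92] [200.91 188.69]
48 [np.float64(190.77), np.float64(199.37), np.float64(200.8), np.float64(202.24)] tip [201.53 189.26] [200.55 189.02]
50 [np.float64(191.19), np.float64(199.81), np.float64(201.24), np.float64(202.68)] tip [201.16 189.6 ] [200.18 189.36]
52 [np.float64(191.62), np.float64(200.25), np.float64(201.68), np.float64(203.12)] tip [200.79 189.94] [199.81 189.7 ]
G [181.4  51.5 180. ]
```

```bash
python3 -c "
from g import *
go(2,49,97)"|tail -2
```

```text
target [511.4  42.6  97. ] move [ 4.095e-01 -4.000e-04  1.154e-01] [-0.     -0.     -0.0004]
t 11.4333 tcp loc [   2.1 -360.5  212.4] [-3.142 -0.     1.428] F [-0.2  0.9  0. ]
```

>>> apply_moves(
  moves="0.06 0 0 0 0 0;0.12 0 0 0 0 0;0.18 0 0 0 0 0;0.24 0 0 0 0 0;0.3 0 0 0 0 0;0.36 0 0 0 0 0;0.4095 0 0 0 0 0;0.4095 0 0 0 0 0;0.4095 0 0 0 0 0;0.4095 0 0 0 0 0",
)

```text
time_s: 12.27
position: [511.8, 45.3, 212.7]
ee_rot: [3.141, -0.001, 1.429]
wrist_force: [0.4, -0.2, 0.0]
opening: -0.1
```

```bash
python3 -c "
from g import *
go(2,49,97)"|tail -2
```

```text
target [511.4  42.6  97. ] move [-0.0048 -0.      0.1156] [ 0.0002 -0.0008  0.0032]
t 12.3667 tcp loc [  2.   53.6 212.6] [ 3.141e+00 -2.000e-03  1.435e+00] F [-0.7 -1.1 -0.3]
```

>>> apply_moves(
  moves="0 0 0.03 0 0 0;0 0 0.06 0 0 0;0 0 0.09 0 0 0;0 0 0.11 0 0 0;0 0 0.115 0 0 0;0 0 0.115 0 0 0;0 0 0.115 0 0 0",
)

```text
time_s: 12.95
position: [512.4, 42.1, 98.1]
ee_rot: [3.141, 0.0, 1.427]
wrist_force: [0.2, -0.1, 0.3]
opening: 0.1
```

```bash
python3 -c "
from g import *
go(2,49,85)"|tail -2
```

```text
target [511.4  42.6  85. ] move [ 0.0001 -0.0019  0.014 ] [ 0.0014 -0.0001 -0.0005]
t 13.05 tcp loc [ 3.8 48.9 99. ] [ 3.139 -0.     1.427] F [ 0.9 -0.8 -0.1]
```

>>> apply_moves(
  moves="0 0 0.006 0 0 0;0 0 0.01 0 0 0;0 0 0.013 0 0 0;0 0 0.0145 0 0 0;0 0 0.0145 0 0 0;0 0 0.0145 0 0 0",
)

```text
time_s: 13.55
position: [512.2, 42.7, 84.7]
ee_rot: [3.14, -0.0, 1.428]
wrist_force: [-4.6, -0.1, 16.7]
opening: 0.1
```

```bash
python3 -c "
from g import *
go(2,51,85)"|tail -2
```

```text
target [511.7  44.5  85. ] move [ 0.0017 -0.0008 -0.0003] [ 0.0008 -0.0001 -0.0002]
t 13.65 tcp loc [ 2.8 49.3 84.7] [ 3.14  -0.     1.428] F [-5.4  1.2 16. ]
```

Now the 2 mm trim stroke, then straight up, then away along -y.

>>> apply_moves(
  moves="0.0005 0 0 0 0 0;0.001 0 0 0 0 0;0.0015 0 0 0 0 0;0.002 0 0 0 0 0;0.002 0 0 0 0 0;0.002 0 0 0 0 0",
)

```text
time_s: 14.15
position: [512.6, 44.8, 84.7]
ee_rot: [3.14, -0.0, 1.428]
wrist_force: [-5.3, 0.4, 17.6]
opening: 0.1
```

>>> apply_moves(
  moves="0.0 0 -0.005 0 0 0;0 0 -0.015 0 0 0;0 0 -0.05 0 0 0;0 0 -0.09 0 0 0;0 0 -0.12 0 0 0;0 0 -0.12 0 0 0",
)

```text
time_s: 14.65
position: [516.0, 44.4, 209.6]
ee_rot: [3.131, -0.001, 1.428]
wrist_force: [0.8, 0.4, -0.0]
opening: -0.1
```

>>> apply_moves(
  moves="-0.06 0 0 0 0 0;-0.12 0 0 0 0 0;-0.18 0 0 0 0 0;-0.24 0 0 0 0 0;-0.3 0 0 0 0 0;-0.36 0 0 0 0 0;-0.4 0 0 0 0 0;-0.4 0 0 0 0 0;-0.4 0 0 0 0 0;-0.4 0 0 0 0 0",
)

```text
time_s: 15.48
position: [454.1, -355.4, 202.8]
ee_rot: [3.141, 0.002, 1.425]
wrist_force: [0.3, -0.7, -0.2]
opening: 0.2
```

```bash
python3 -c "
from g import *
st=robot.sense();print(st['time_s'],st['wrist_force'],np.abs(st['qvel']).max())
g=np.mean([cam('top')['img'].astype(float) for _ in range(4)],0); gr=g.mean(2)
for v in (121,127,159,168,177,186,195): print(v,' '.join('%d'%x for x in gr[v,232:256]))
g=np.mean([cam('side')['img'].astype(float) for _ in range(4)],0);gs=g.mean(2)
for u in (240,246,252):print(u,' '.join('%d'%x for x in gs[196:212,u]))
for v in range(186,192): print(v,' '.join('%d'%x for x in gs[v,192:212]))
cv2.imwrite('pics/s6.png',cv2.resize(g[140:240,155:285].astype(np.uint8),(780,600),interpolation=cv2.INTER_CUBIC))
"|tail -18
```

```text
0.7  0.4]
15.5833 [ 0.78607914  1.08492925 -0.10942503] 0.06018726171624237
121 123 124 122 123 122 123 122 113 105 99 99 98 101 97 104 135 164 163 139 93 79 76 55 45
127 121 120 122 122 119 119 113 101 99 100 101 98 96 105 135 163 165 140 99 83 87 92 84 57
159 153 153 160 165 165 161 149 136 140 154 163 170 172 170 157 146 127 101 82 66 63 74 85 83
168 155 156 157 155 156 150 140 147 161 169 172 171 164 154 139 115 88 82 103 137 154 156 155 155
177 154 155 155 153 148 143 154 166 174 174 169 159 146 130 106 80 83 115 147 153 154 153 153 152
186 154 153 147 140 148 163 171 176 173 164 153 138 115 90 74 83 114 147 151 150 151 151 150 149
195 149 141 140 149 161 166 162 157 143 132 119 96 75 80 112 143 149 148 148 148 147 148 149 148
240 153 152 153 156 171 192 194 190 181 168 156 139 118 98 81 100
246 152 152 151 152 150 155 186 194 193 186 173 161 147 128 106 89
252 153 153 152 151 151 152 156 172 190 192 182 166 149 136 112 99
186 126 126 127 127 126 126 127 124 106 87 107 125 121 117 114 118 131 143 144 142
187 125 126 126 126 126 127 128 125 105 86 105 122 117 113 118 138 170 187 184 179
188 126 127 126 125 127 127 128 123 100 77 96 119 115 116 137 174 193 192 192 191
189 127 126 125 126 127 126 122 117 90 66 95 116 116 131 169 195 197 198 198 197
190 125 125 125 126 123 111 93 97 90 87 113 115 122 162 198 198 198 198 197 195
191 124 125 127 122 100 71 56 59 73 88 126 138 145 184 195 196 196 194 195 195
```

View pics/s6.png

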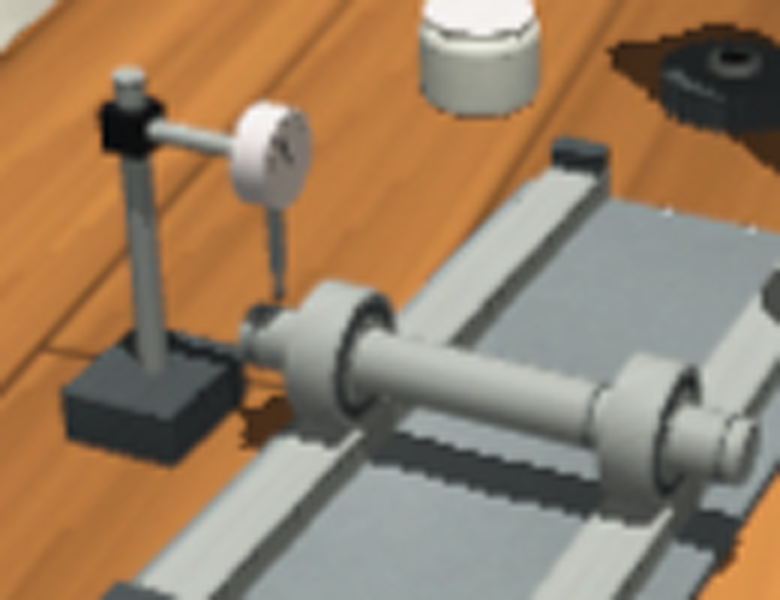

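```bash
python3 -c "
from cell import robot
print(robot.close_job())"
```

```text
the job is handed in; nothing more can be done
None
```

The shaft is at rest under the dial gauge tip, square across both rails, and the job is handed in. It took about 16 s of the 48 s allowed.

**What I did:** I rolled the shaft with the shut fingertips pressing only on top of its bare middle. It took three strokes of 37 mm, one of 19 mm and a 2 mm trim, so the shaft rolled about 91 mm. The downward force read 16–28 N at each check. I lifted straight up between strokes.

**Last checks, rack frame along the rails:**

| View | Shaft | Gauge |
|---|---|---|
| Top | about 51 mm | about 51.7 mm |
| Side | about 50.5 mm | about 50.8 mm |

- **Disagreement:** before the trim, the top view had the shaft about 2 mm short and the side view 0 to 2 mm short, so I trimmed by about 1.4 mm. I'd put the remaining error at about 1 mm.
- **Surroundings:** the gauge, canister and gear looked unmoved in the last side view. The bearing was outside my last crops, but the arm never went near it.
- **Retreat slip:** on one retreat I sent the tool beyond the rack's far edge, on the gauge's side, instead of towards the robot. It stayed about 200 mm above the bench and no contact force showed.

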